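# Put the gauges and set-up parts back in their holders

## Robot

A 6-joint arm with a two-finger parallel gripper is mounted at the origin on a cart in front of the work surface, level with it; the furniture and walls round the work are solid. World frame = base frame: x ahead of the robot, y to its left, z up, the work surface at z = 0. Lengths are in mm, angles in rad, forces in N, time in s.
With the tool pointing down it reaches from about 400 to 825 mm from the base axis. Payload 7 kg.
Tool frame: the origin (TCP) lies at the very end of the fingers, on their centre line; the grasp point (between the pads) lies 19 mm behind it; z points along the fingers, y is the direction in which the jaws open and shut (so a half turn about z gives the same grasp; the last joint's range is limited). The gripper opens to 88 mm and grips with 3 to 60 N. Pads are 19 mm wide; open, the fingers measure 130 mm over their backs; the gripper's body (78 mm by 193 mm) begins 47 mm behind the grasp point.
Start: joints at [-1.02, 0.359, 0.012, 0, -1.224, -0.288], TCP at [175.329, -651.809, 226.561] pointing down, gripper open.
Joint ranges: [-3.07, 3.07], [-1.43, 2.12], [-1.02, 1.25], [-3.03, 1.67], [-3.05, -0], [-3.03, 3.03]. Speed limits (rad/s): [2.39, 2.39, 3.01, 3.14, 3.14, 3.14].

## Interface

Orientations are given as a unit quaternion [w, x, y, z].
In Python, from bench import ctrl gives the robot as it stands. The module is installed in compiled form; this text tells all that it offers.
- The arm moves only by the tool jog_arm, never from a script. Its argument "steps" is text: rows parted by semicolons, each of 5 numbers parted by spaces: the shift along the tool's x, y, z in mm, then the turn about the tool's z in rad, then the gripper command: -1 is fully open, 1 is shut, values between are in proportion. In form: dx dy dz spin claw; .... A call has 1 to 20 rows; each row shifts and turns the pose as measured when the row begins, along the tool's axes as they then stand; what a row does not reach is not made up. A row lasts 1/12 s, in which the tool goes at most 41.7 mm and 7.16 degrees, less where a joint would pass 70% of its speed; a pose out of reach is approached as far as the arm can. A call with a gripper value outside its range is refused whole. The fingers move at their own pace and stop on an object; the grip force is fixed at half the most. Time passes only in rows, so rows that do not move let the fingers close. It gives the time, the measured TCP pose, the force and the opening at its end, in the units of the state.
- ctrl.get_state(): the state, without advancing time (a new reading comes with each control period).
- ctrl.read_camera(name): name is "scene" or "top" or "wrist"; returns (picture, depth): 420x560x3 uint8, red, green, blue; 420x560 float32, mm along the optical axis (not along the pixel's ray), 0 where there is no reading.
- ctrl.camera_params(name): a dict with "fx", "fy", "cx", "cy" (pixels), "rvec" (rotation vector, rad) and "tvec" (3), from world to camera coordinates, as OpenCV has them; the wrist camera has in their place "mount" (4x4, takes a point from camera to tool coordinates, whose origin is the TCP and whose axes are the flange's). Camera axes: x right, y down, z forward; pixel columns grow to the right and rows downward; lengths in mm; the calibration is good to about 2 mm. A picture is of the moment at which its call begins: read the wrist's pose just before it. camera_params takes no time and is no camera call.
- ctrl.close_job(): hands the job in, once; it reports no verdict.
Trained networks look in the newest picture that a camera, given by its name, has taken for a name from the list of things; names that differ only in an ending like _2 or _b are one class to them, and where a whole thing is asked for, a point or a joint stands for the part that bears it (a point fixed in the world has none). Each returns a list of dicts, best first, with "score" (0 to 1); they miss things now and then, are a little off and sometimes report something else, mostly with a low value. They report only what shows in the picture. A call takes as long as a camera call. They do not tell look-alikes from the thing itself.
- ctrl.recognise(camera, thing): "position" ([x, y, z] in mm, in world coordinates, good to about 4 mm: the middle of the surface that is visible of it).
- ctrl.outline_of(camera, thing): "mask" (420x560 bool, what is visible of it).
The state is a dict: "time_s": time; "joints": joint angles; "dq": joint speeds; "joint_torque": joint torques, N m; "eef_pos": TCP position; "tool_rot": TCP orientation; "contact_force": force on the tool from outside, world axes, zero at the start; "wrist_torque": the same for the moment, N m; "width": finger opening in mm.
Only numpy, scipy, OpenCV 4.12 (cv2) and the standard library are available. Lean on these libraries where they do the work, as an engineer would, in place of code of your own. Each camera call takes 0.05 s, during which the arm holds its last target.

## Task

Sort the four loose things into the holders where they belong: both ring gauges over the post of the spindle stand, the large ring at the bottom and the small ring on top of it; the vee block flat in the rectangular tray; the round tub upright in the round cup. Set each one fully down without dropping it, and leave the caliper, the dial indicator and the micrometer where they lie.

Things in the scene. Friction and masses are not known exactly. Their poses are not given: they have to be found in the camera images.
- ring_large: the larger of the two loose plain steel ring gauges, lying flat: 62 mm outside, bore 34 mm, 18 mm high, about 0.25 kg. Origin: centre of its underside; z along its axis, up.
- ring_small: the smaller loose steel ring gauge, knurled outside, lying flat: 47 mm outside, bore about 24 mm, 18 mm high, about 0.15 kg. Origin: centre of its underside; z along its axis, up.
- vee_block: ground steel block with a V groove in its top, standing upright on the desk: 38 mm along its x, 62 mm along its y, 42 mm high, about 0.42 kg. Grip it across the 38 mm (its x). Origin: centre of its underside; z up.
- tub: round white plastic tub with a fixed blue lid, upright: body 54 mm across, lid 58 mm across (top 9 mm), 47 mm high, about 0.05 kg. Origin: centre of its underside; z up.
- spindle: stand for ring gauges, fixed: aluminium disc 72 mm across and 8 mm high with one upright steel post in the middle, 8 mm thick with a tapered tip, top 53 mm above the desk. Origin: centre of its underside; z up along the post. A ring seated on the disc has its underside 8 mm above the desk, one on top of that 26 mm.
- block_tray: low rectangular open aluminium tray with a black rubber floor, fixed: outside 64 mm along its x, 90 mm along its y; walls 4 mm thick, 12 mm high; inside 56 x 82 mm; floor 5 mm above the desk. The vee block fits with its long side along the tray's long side (y), either way round. Origin: centre of its underside.
- tub_cup: low round open aluminium cup with a black rubber floor, fixed: 84 mm outside, 74 mm inside, wall 10 mm high, floor 3 mm above the desk. Origin: centre of its underside.
- caliper: bystander: digital caliper lying flat at the front of the desk, 74 x 235 mm (long along its y), 14 mm high. Origin: centre of its underside.
- dial_gauge: bystander: dial indicator lying on its back, 94 mm along its x (stem to -x), 56 mm across, 22 mm high. Origin: centre of its underside.
- micrometer: bystander: outside micrometer lying flat, 59 x 134 mm (long along its y), 17 mm high. Origin: centre of its underside.
Mind the look-alikes: they are no part of the job. Leave any blue look-alike of the ring_large alone.

How it is judged (in metres and radians):
At the end, for the whole second after the job is handed in: Large ring on the spindle disc (17 mm of its axis), small ring on it (12 mm), vee block in the rectangular tray (13 mm across, 14 mm along), tub in the round cup (12 mm); each fully down within 4 mm, upright within 0.1 rad, released and at rest (0.02 m/s) (horizontal distance between ring_large and spindle below 0.017 m and z of ring_large in the frame of spindle between 0.004 and 0.012 m and horizontal distance between ring_small and spindle below 0.012 m and z of ring_small in the frame of spindle between 0.022 and 0.03 m and horizontal distance between tub and tub_cup below 0.012 m and z of tub in the frame of tub_cup between -0.001 and 0.007 m and x of vee_block in the frame of block_tray between -0.013 and 0.013 m and y of vee_block in the frame of block_tray between -0.014 and 0.014 m and z of vee_block in the frame of block_tray between 0.001 and 0.009 m and angle between each of ring_large, ring_small, vee_block, tub's own z axis and vertical below 0.1 rad and linear speed of each of ring_large, ring_small, vee_block, tub below 0.02 m/s); the robot touches nothing.
It fails at once if a ring, the vee block or the tub is dropped (falls free at more than 0.7 m/s, about 25 mm) ((linear speed of ring_large above 0.7 m/s and contact force between ring_large and the fingers below 0.05 N) or (linear speed of ring_small above 0.7 m/s and contact force between ring_small and the fingers below 0.05 N) or (linear speed of vee_block above 0.7 m/s and contact force between vee_block and the fingers below 0.05 N) or (linear speed of tub above 0.7 m/s and contact force between tub and the fingers below 0.05 N)).
It fails at once if the caliper, dial indicator or micrometer is shifted by more than 20 mm (distance of any of caliper, dial_gauge, micrometer from where it was at the start of the episode above 0.02 m).
It also fails if it takes over 101 s, if anything falls off the work surface, if the arm or the gripper's body presses on something with over 40 N, if the wrist force passes 120 N, or if a joint passes its speed limit or range.

## Working session

There is one attempt and no reset: what is moved stays moved. The work goes in short steps, Python scripts to look and compute and a tool call to move; the robot and the scene stay as the last step left them, time stands still between calls to the robot, and variables do not carry over. Pictures are saved under pics/ and viewed, and the job is handed in when it is done.

Besides the shell and the picture viewer there is one more tool, called after ">>>" as name(argument=value, ...), one argument or row to a line, values as JSON. jog_arm: Moves the arm, as the interface text tells. Its arguments: {"type":"object","properties":{"steps":{"type":"string"}},"required":["steps"]}

```bash
mkdir -p pics; ls
cat > h.py <<'E'
import numpy as np,cv2
from scipy.spatial.transform import Rotation as R
from bench import ctrl
def save(img,n,crop=None,s=1):
    im=img[:,:,::-1]
    if crop: a,b,c,d=crop; im=im[b:d,a:c]
    if s!=1: im=cv2.resize(im,None,fx=s,fy=s,interpolation=cv2.INTER_CUBIC)
    cv2.imwrite('pics/'+n,im)
def ext(cam,st=None):
    p=ctrl.camera_params(cam)
    if 'mount' in p:
        st=st or ctrl.get_state()
        w,x,y,z=st['tool_rot']; T=np.eye(4);T[:3,:3]=R.from_quat([x,y,z,w]).as_matrix();T[:3,3]=st['eef_pos']
        C=T@np.array(p['mount'])
    else:
        T=np.eye(4);T[:3,:3]=cv2.Rodrigues(np.array(p['rvec'],float))[0];T[:3,3]=np.ravel(p['tvec']);C=np.linalg.inv(T)
    return p,C
def cloud(cam,d,st=None):
    p,C=ext(cam,st)
    v,u=np.mgrid[:d.shape[0],:d.shape[1]]
    P=np.stack([(u-p['cx'])/p['fx']*d,(v-p['cy'])/p['fy']*d,d],-1)
    return P@C[:3,:3].T+C[:3,3]
E
python3 - <<'E'
from h import *
print(ctrl.get_state())
for c in['scene','top']:
    i,d=ctrl.read_camera(c);save(i,c+'0.png',s=1.4);np.savez(c+'0.npz',i=i,d=d);print(c,ext(c)[1].round(2))
    for n in['ring_large','ring_small','vee_block','tub','spindle','block_tray','tub_cup','caliper','dial_gauge','micrometer']:
        if c=='top': print(n,[(round(r['score'],2),np.round(r['position'])) for r in ctrl.recognise(c,n)][:4])
E
```

```text
pics
{'time_s': 0.0, 'joints': array([-1.01989072e+00,  3.59377313e-01,  1.10666912e-02, -3.34201669e-04,
       -1.22407622e+00, -2.88069702e-01]), 'dq': array([ 0.00114761,  0.00089699,  0.00043516, -0.00049919,  0.00037126,
       -0.00054384]), 'joint_torque': array([ 1.60618525e-03, -5.82715952e+01,  2.93046838e+01,  6.99696645e+00,
        6.85940424e-03, -1.86377606e-04]), 'eef_pos': array([ 175.20700312, -651.37173407,  225.63514699]), 'tool_rot': array([-1.80411708e-04, -1.30983536e-01,  9.91384212e-01,  7.90295391e-04]), 'contact_force': array([0.1709987 , 0.21511752, 0.31068872]), 'wrist_torque': array([ 0.00535595, -0.06225866,  0.03285785]), 'width': 87.67015666431035}
scene [[-5.2000e-01 -6.5000e-01  5.5000e-01 -1.5955e+02]
 [-8.5000e-01  3.9000e-01 -3.4000e-01  6.3284e+02]
 [ 1.0000e-02 -6.5000e-01 -7.6000e-01  9.5175e+02]
 [ 0.0000e+00  0.0000e+00  0.0000e+00  1.0000e+00]]
top [[ 2.0000e-02 -1.0000e+00  6.0000e-02  4.3502e+02]
 [-1.0000e+00 -2.0000e-02  1.0000e-02  2.4393e+02]
 [-1.0000e-02 -6.0000e-02 -1.0000e+00  8.8638e+02]
 [ 0.0000e+00  0.0000e+00  0.0000e+00  1.0000e+00]]
ring_large [(0.96, array([574.,   9.,  18.])), (0.71, array([450., -26.,  19.]))]
ring_small [(0.77, array([344., 294.,  14.]))]
vee_block [(0.82, array([479.,  99.,  42.]))]
tub [(0.8, array([420., 211.,  48.]))]
spindle [(0.75, array([478., 389.,   8.]))]
block_tray [(0.69, array([564., 276.,   4.]))]
tub_cup [(0.83, array([668., 146.,   0.]))]
caliper [(0.77, array([367.,  53.,  10.])), (0.64, array([349., 483.,  10.])), (0.23, array([480.,  99.,  44.]))]
dial_gauge [(0.61, array([594., 401.,  26.]))]
micrometer [(0.79, array([351., 484.,   8.]))]
```

View pics/top0.png

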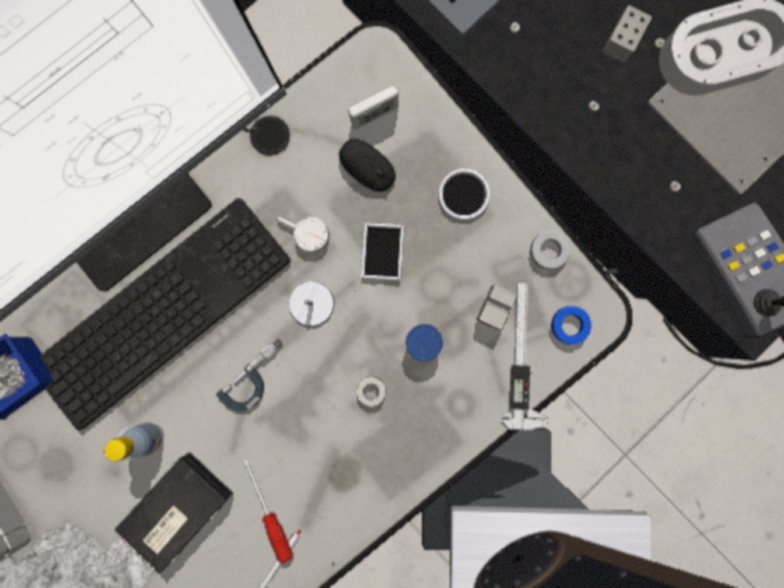

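View pics/scene0.png

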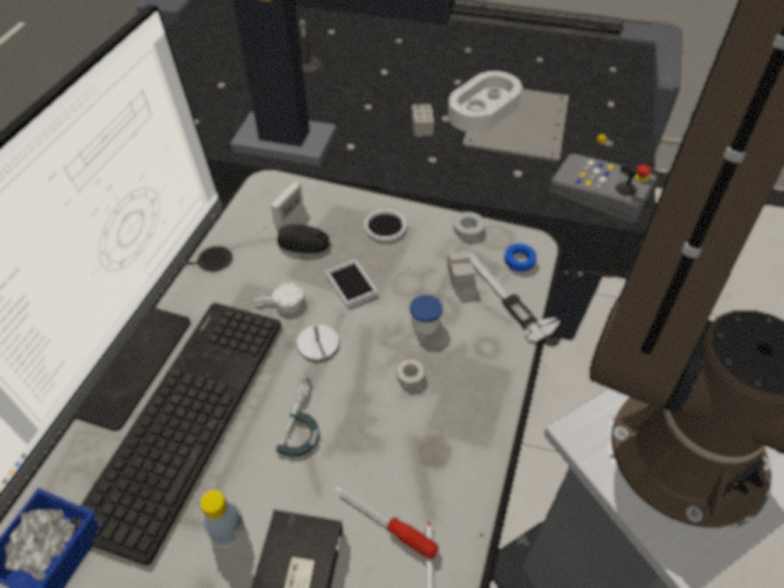

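The top picture (784x588) shows two candidates for ring_large: the steel ring at (549,251) and a blue look-alike at (572,325), so I choose the steel one. The only ring_small candidate is the ring at (371,392); the other round marks are desk stains. The rest:
- vee block (495,308)
- tub (424,343)
- spindle (311,304)
- tray (382,251)
- cup (465,194)
- bystanders: caliper (520,360), dial (305,232), micrometer (250,375)

Next I check this in a close crop and measure.

Run:
```python
from h import *
f=np.load('top0.npz');i,d=f['i'],f['d']
save(i,'top_crop.png',(200,110,430,310),3.4)
P=cloud('top',d)
m=(d>0)&(abs(P[...,2])<4);Q=P[m]
A=np.c_[Q[:,:2],np.ones(len(Q))];print('desk plane',np.linalg.lstsq(A,Q[:,2],rcond=None)[0], np.median(Q[:,2]))
# object top points by height bands
def top(c,r,z0,z1):
    s=(np.hypot(P[...,0]-c[0],P[...,1]-c[1])<r)&(P[...,2]>z0)&(P[...,2]<z1)&(d>0);return P[s]
for n,c,r,z0,z1 in[('RL',(574,9),45,13,23),('RS',(344,294),38,11,23),('vee',(479,99),48,34,48),('tub',(420,211),42,42,55),('spd',(478,389),48,4,14),('tray',(564,276),62,8.5,16),('cup',(668,146),52,6,14)]:
    q=top(c,r,z0,z1).astype(np.float32)
    (ex,ey),rad=cv2.minEnclosingCircle(q[:,:2]);re=cv2.minAreaRect(q[:,:2])
    print(n,len(q),'z',np.round(np.median(q[:,2]),1),'mean',q[:,:2].mean(0).round(1),'circ',round(ex,1),round(ey,1),round(rad,1),'rect',np.round(re[0],1),np.round(re[1],1),round(re[2],1))
```

```text
desk plane [ 1.07441438e-03 -1.81376638e-05 -4.06192635e-01] 0.026045717456611328Traceback (most recent call last):
  File "<stdin>", line 12, in <module>
cv2.error: OpenCV(4.12.0) /io/opencv/modules/imgproc/src/shapedescr.cpp:201: error: (-215:Assertion failed) count >= 0 && (depth == CV_32F || depth == CV_32S) in function 'minEnclosingCircle'
```

View pics/top_crop.png

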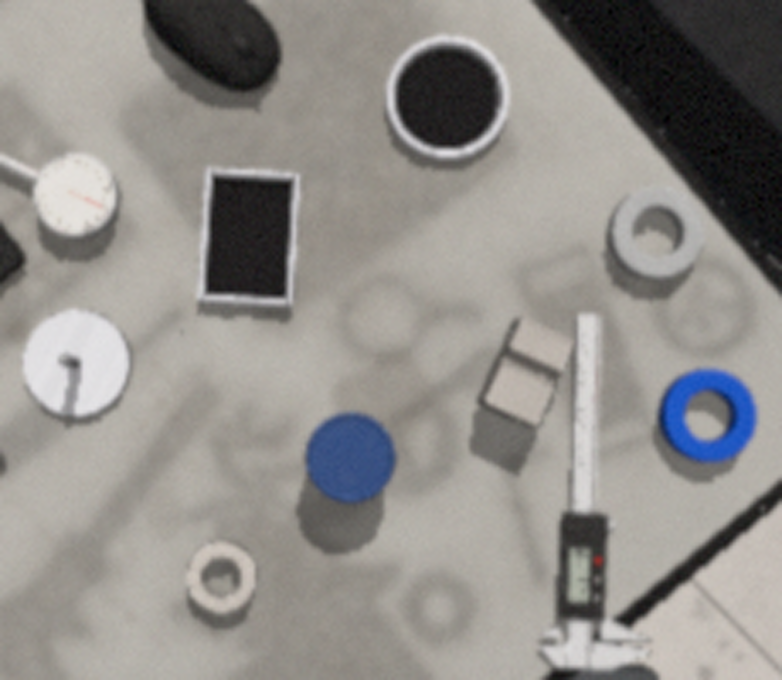

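The crop confirms it: the steel ring is at (655,232), the blue look-alike at (707,415), the small ring at (220,578), and the vee block at (527,370), a few mm from the caliper beam. The ring query failed, so I check the depth there.

Run:
```python
from h import *
f=np.load('top0.npz');i,d=f['i'],f['d']
P=cloud('top',d)
print(P[179,395:392:-1], d[170:190:3,380:406:3].round(0)); 
p,C=ext('top');print(p)
for (u,v) in[(392-13,179),(265,280),(353,220),(303,245),(222,217)]: print(u,v,P[v,u])
```

```text
[[ 5.74576294e+02 -1.56755202e+00 -1.16482603e+00]
 [ 5.74286097e+02  1.16802594e+00  3.98903811e-01]
 [ 5.74142823e+02  3.64207690e+00  1.02860220e+00]] [[892. 873. 874. 874. 875. 874. 873. 877. 872.]
 [879. 873. 874. 893. 890. 893. 880. 874. 875.]
 [875. 872. 893. 891. 890. 894. 892. 871. 874.]
 [872. 873. 890. 891. 888. 892. 889. 872. 873.]
 [877. 871. 873. 890. 888. 890. 886. 871. 873.]
 [887. 871. 871. 873. 873. 874. 871. 872. 870.]
 [888. 878. 870. 870. 870. 870. 872. 871. 888.]]
{'fx': 385.6734020435582, 'fy': 385.6734020435582, 'cx': 284.48421004044724, 'cy': 213.67133926149742, 'rvec': array([ 2.20815716, -2.16390218,  0.05699259]), 'tvec': array([242.26082474, 493.09634684, 855.90972538])}
379 179 [572.23655024  37.80540854   9.24899552]
265 280 [336.55330093 293.73833791  -1.57945807]
353 220 [475.75256652 101.35775968  39.57711554]
303 245 [418.91106012 210.2779934   45.16883573]
222 217 [477.32908646 392.02989309  24.04305758]
```

```bash
cat > fit.py <<'E'
from h import *
from scipy.optimize import least_squares
f=np.load('top0.npz');i,d=f['i'],f['d']
P=cloud('top',d)
for n,c,r,z0,z1 in[('RL',(574,9),45,13,23),('RS',(344,294),38,11,23),('vee',(479,99),48,34,48),('tub',(420,211),42,42,55),('spd',(478,389),48,4,14),('tray',(564,276),62,8.5,16),('cup',(668,146),52,6,14)]:
    s=(np.hypot(P[...,0]-c[0],P[...,1]-c[1])<r)&(P[...,2]>z0)&(P[...,2]<z1)&(d>0)
    q=np.ascontiguousarray(P[s].astype(np.float32)); xy=np.ascontiguousarray(q[:,:2])
    (ex,ey),rad=cv2.minEnclosingCircle(xy);re=cv2.minAreaRect(xy)
    print(n,len(q),'z',np.round(np.median(q[:,2]),1),'mean',xy.mean(0).round(1),'circ',round(ex,1),round(ey,1),round(rad,1),'rect',np.round(re[0],1),np.round(re[1],1),round(re[2],1))
E
python3 fit.py
```

```text
RL 417 z 18.2 mean [574.1   8.4] circ 574.3 7.9 30.9 rect [574.5   8.7] [59.2 60.3] 44.7
RS 239 z 18.0 mean [340.7 293.3] circ 340.5 293.5 23.1 rect [341.  292.9] [44.5 44.8] 1.4
vee 464 z 41.7 mean [478.5  97.1] circ 479.2 96.5 34.5 rect [479.2  96.5] [38.1 62.1] 66.5
tub 557 z 46.5 mean [421.2 211.4] circ 421.2 211.3 28.9 rect [421.1 211.4] [56.4 54.4] 1.1
spd 754 z 8.2 mean [479.8 394.4] circ 478.4 387.9 42.4 rect [477.9 392.7] [75.9 71. ] 41.5
tray 238 z 12.1 mean [567.8 281.1] circ 567.4 280.3 53.6 rect [567.4 280.8] [63.8 90.3] 87.9
cup 308 z 9.8 mean [665.2 147.9] circ 664.9 148.5 41.9 rect [664.7 148. ] [82.6 81.1] 81.8
```

```bash
cat >> h.py <<'E'
def head(st):
    w,x,y,z=st['tool_rot'];M=R.from_quat([x,y,z,w]).as_matrix();return M,np.degrees(np.arctan2(M[1,1],M[0,1]))
def go(x,y,z=None,h=None):
    "print shift in tool axes to reach target, and spin for y heading h deg"
    st=ctrl.get_state();M,hd=head(st);p=np.array(st['eef_pos']);t=np.array([x,y,p[2] if z is None else z])
    sp=None if h is None else round(np.radians((hd-h+90)%180-90),3)
    print('t',round(st['time_s'],2),'at',p.round(1),'head',round(hd,1),'w',round(st['width'],1),'F',np.round(st['contact_force'],1),'j6',round(st['joints'][5],2),'shift',(M.T@(t-p)).round(1),'spin',sp)
E
python3 - <<'E'
from h import *
f=np.load('top0.npz');P=cloud('top',f['d']);z=P[...,2];ok=f['d']>0
def mx(n,x0,x1,y0,y1):
    s=ok&(P[...,0]>x0)&(P[...,0]<x1)&(P[...,1]>y0)&(P[...,1]<y1);q=z[s];print(n,len(q),np.percentile(q,[1,50,98,100]).round(1) if len(q) else '')
mx('RL right edge',530,620,-140,-40);mx('below',380,520,-150,-60)
mx('cal beam',400,500,35,66); mx('caldisplay',330,400,30,70);mx('vee right finger',440,470,30,66)
mx('spd left',440,520,440,500);mx('spd front-left',400,440,380,470);mx('tray around',600,700,200,330)
mx('cup right',620,720,60,100)
s=ok&(abs(P[...,0]-450)<8)
yy=P[s][:,1];zz=z[s]
for a in range(20,80,4):
    m=(yy>=a)&(yy<a+4);print(a,zz[m].round(0).max() if m.any() else None,end='; ')
E
python3 - <<'E'
from h import *
go(574,8,150,90)
E
```

```text
RL right edge 394 [-149.4   -0.3    3.     4.6]
below 1389 [-4.6 -0.1  3.3  4.6]
cal beam 578 [-2.9  6.7 10.9 13.3]
caldisplay 549 [-2.1 12.2 16.4 18.1]
vee right finger 207 [-3.2  2.1 10.5 11.4]
spd left 942 [-3.2  0.5 18.2 23.2]
spd front-left 685 [-3.2  0.3 17.  19.4]
tray around 2476 [-3.2  0.9 32.4 38.5]
cup right 715 [-2.9  0.4  3.5  5.6]
20 3.0; 24 2.0; 28 2.0; 32 3.0; 36 2.0; 40 3.0; 44 11.0; 48 10.0; 52 10.0; 56 10.0; 60 11.0; 64 2.0; 68 2.0; 72 3.0; 76 3.0; t 0.6 at [ 175.3 -651.8  226.6] head 105.1 w 87.5 F [ 1.2 -0.5  0.3] j6 -0.29 shift [-556.4  533.6   76.6] spin 0.263
```

>>> jog_arm(
  steps="0 0 0 0.088 -1; 0 0 0 0.088 -1; 0 0 0 0.088 -1; 0 0 0 0 -1; -18 30 0 0 -1; -18 30 0 0 -1; -18 30 0 0 -1; -18 30 0 0 -1; -18 30 0 0 -1; -18 30 0 0 -1; -18 30 0 0 -1; -18 30 0 0 -1; -18 30 0 0 -1; -18 30 0 0 -1; -18 30 0 0 -1; -18 30 0 0 -1",
)

```text
time_s: 1.93
eef_pos: [394.6, -281.2, 225.6]
tool_rot: [0.001, -0.008, 1.0, -0.001]
contact_force: [0.8, -1.0, -0.6]
width: 87.6
```

Run:
```python
from h import *
go(574,8,150,90)
```

```text
t 1.93 at [ 394.6 -281.2  225.6] head 91.0 w 87.6 F [ 0.8 -1.  -0.6] j6 -1.34 shift [-184.   286.3   75.5] spin 0.017
```

>>> jog_arm(
  steps="-18 28 0 0.008 -0.7; -18 28 0 0.008 -0.7; -18 28 0 0 -0.7; -18 28 0 0 -0.7; -18 28 0 0 -0.7; -18 28 0 0 -0.7; -18 28 5 0 -0.7; -18 28 10 0 -0.7; -18 28 10 0 -0.7; -18 28 10 0 -0.7; 0 0 0 0 -0.7; 0 0 0 0 -0.7",
)

```text
time_s: 2.93
eef_pos: [580.2, 25.1, 194.8]
tool_rot: [0.007, -0.024, 1.0, -0.0]
contact_force: [-0.9, -0.7, -0.4]
width: 74.2
```

Run:
```python
from h import *
go(574,8,3,90)
st=ctrl.get_state();i,d=ctrl.read_camera('wrist');save(i,'w1.png',s=1.2)
P=cloud('wrist',d,st)
s=(d>0)&(np.hypot(P[...,0]-574,P[...,1]-8)<45)&(P[...,2]>13)&(P[...,2]<24)
xy=np.ascontiguousarray(P[s][:,:2].astype(np.float32));print(len(xy),xy.mean(0),np.median(P[s][:,2]),cv2.minEnclosingCircle(xy))
```

```text
t 2.93 at [580.2  25.1 194.8] head 92.7 w 74.2 F [-0.9 -0.7 -0.4] j6 -1.91 shift [  9.8 -16.5 191.7] spin 0.048
2047 [574.1372     8.523474] 16.60199349050447 ((575.2550659179688, 8.399502754211426), 31.062929153442383)
```

View pics/w1.png

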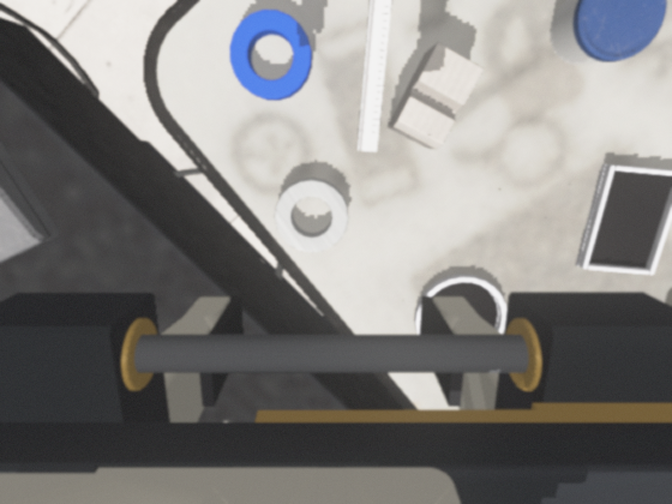

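The wrist picture shows the steel ring at (312,213), the blue look-alike at (271,55) and the vee block at (437,97). It puts the ring at (574.5, 8.4) mm, which agrees with the top camera. Now I descend.

>>> jog_arm(
  steps="5 -8 30 0.024 -0.7; 5 -8 35 0.024 -0.7; 0 0 35 0 -0.7; 0 0 20 0 -0.7; 0 0 10 0 -0.7; 0 0 0 0 -0.7",
)

```text
time_s: 3.48
eef_pos: [573.7, 4.2, 64.9]
tool_rot: [0.012, -0.002, 1.0, 0.001]
contact_force: [-0.7, -0.4, -1.0]
width: 73.8
```

Run:
```python
from h import *
go(574.2,8.3,4,90)
```

```text
t 3.48 at [573.7   4.2  64.9] head 90.2 w 73.8 F [-0.7 -0.4 -1. ] j6 -1.93 shift [ 1.  4. 61.] spin 0.004
```

>>> jog_arm(
  steps="1 4 20 0 -0.7; 0 0 20 0 -0.7; 0 0 12 0 -0.7; 0 0 5 0 -0.7; 0 0 0 0 -0.7; 0 0 0 0 -0.7",
)

```text
time_s: 3.98
eef_pos: [576.9, 5.2, 12.8]
tool_rot: [0.016, -0.003, 1.0, 0.002]
contact_force: [-0.0, 0.6, 0.9]
width: 75.0
```

Run:
```python
from h import *
go(574.2,8.3,4,90);print(ctrl.get_state()['tool_rot'], head(ctrl.get_state())[0][:,2])
```

```text
t 3.98 at [576.9   5.2  12.8] head 90.3 w 75.0 F [-0.   0.6  0.9] j6 -1.93 shift [3.  3.1 8.7] spin 0.006
[ 0.01629173 -0.00287164  0.99986186  0.00161172] [ 0.03256971  0.00331655 -0.99946396]
```

>>> jog_arm(
  steps="3 3 4 0 -0.7; 0 1 3 0 -0.7; 0 0 2 0 -0.7; 0 0 0 0 -0.7; 0 0 0 0 -0.7",
)

```text
time_s: 4.4
eef_pos: [576.3, 10.1, 7.2]
tool_rot: [0.019, -0.003, 1.0, 0.003]
contact_force: [-0.2, -0.0, -0.3]
width: 74.4
```

Run:
```python
from h import *
go(574.2,8.3,4,90);print(head(ctrl.get_state())[0][:,2])
```

```text
t 4.4 at [576.3  10.1   7.2] head 90.4 w 74.4 F [-0.2 -0.  -0.3] j6 -1.94 shift [ 2.2 -1.8  3.1] spin 0.007
[ 0.03891897  0.00523933 -0.99922863]
```

>>> jog_arm(
  steps="2 -2 3 0 -0.7; 0 0 0 0 0.5; 0 0 0 0 0.5; 0 0 0 0 0.5; 0 0 0 0 0.5; 0 0 0 0 0.5; 0 0 0 0 0.5",
)

```text
time_s: 4.98
eef_pos: [574.4, 8.0, 4.1]
tool_rot: [0.02, -0.003, 1.0, 0.003]
contact_force: [-0.3, 1.0, 0.5]
width: 60.1
```

Run:
```python
from h import *
go(574.2,8.3,4,90);print(head(ctrl.get_state())[0][:,2])
```

```text
t 4.98 at [574.4   8.    4.1] head 90.4 w 60.1 F [-0.3  1.   0.5] j6 -1.94 shift [0.2 0.3 0.1] spin 0.007
[ 0.03920784  0.00537804 -0.9992166 ]
```

>>> jog_arm(
  steps="0 0 -5 0 0.6; 0 0 -10 0 0.6; 0 0 -15 0 0.6; 0 0 -15 0 0.6; 0 0 -15 0 0.6; 0 0 -15 0 0.6; 0 0 -10 0 0.6; 0 0 0 0 0.6; 0 0 0 0 0.6",
)

```text
time_s: 5.73
eef_pos: [568.6, 6.8, 96.2]
tool_rot: [0.018, -0.003, 1.0, 0.002]
contact_force: [-0.0, 0.2, -2.0]
width: 60.2
```

Run:
```python
from h import *
go(479,393.5,95,90);print(head(ctrl.get_state())[0][:,2])
```

```text
t 5.73 at [568.6   6.8  96.2] head 90.3 w 60.2 F [-0.   0.2 -2. ] j6 -1.93 shift [ 8.730e+01  3.872e+02 -2.000e-01] spin 0.006
[ 0.03573118  0.00475059 -0.99935015]
```

>>> jog_arm(
  steps="2 8 0 0 0.6; 4 16 0 0 0.6; 5 22 0 0 0.6; 5 24 0 0 0.6; 5 24 0 0 0.6; 5 24 0 0 0.6; 5 24 0 0 0.6; 5 24 0 0 0.6; 5 24 0 0 0.6; 5 24 0 0 0.6; 5 24 0 0 0.6; 5 24 0 0 0.6; 5 22 0 0 0.6; 4 16 0 0 0.6; 2 10 0 0 0.6; 0 0 0 0 0.6; 0 0 0 0 0.6",
)

```text
time_s: 7.15
eef_pos: [486.0, 330.8, 81.0]
tool_rot: [0.009, -0.001, 1.0, -0.004]
contact_force: [0.5, -0.3, -1.9]
width: 60.0
```

```bash
cat > spd.py <<'E'
from h import *
from scipy.optimize import least_squares
i,d=ctrl.read_camera('top');P=cloud('top',d)
save(i,'t_now.png',(180,150,330,290),4)
E
python3 - <<'E'
from h import *
go(479,393.5,95,90);print(head(ctrl.get_state())[0][:,2])
st=ctrl.get_state();i,d=ctrl.read_camera('wrist');save(i,'w2.png',s=1.2)
P=cloud('wrist',d,st);np.savez('w2.npz',i=i,d=d,P=P)
# disc edge from first top pic: spindle contour by brightness/height
f=np.load('top0.npz');Q=cloud('top',f['d']);g=cv2.cvtColor(f['i'],cv2.COLOR_RGB2GRAY)
s=(np.hypot(Q[...,0]-479,Q[...,1]-394)<60)&(Q[...,2]>4)&(Q[...,2]<12)
n,l,stt,c=cv2.connectedComponentsWithStats(s.astype(np.uint8));k=1+np.argmax(stt[1:,4])
print(stt[k]);cn=max(cv2.findContours((l==k).astype(np.uint8),0,1)[0],key=cv2.contourArea)[:,0]
p=Q[cn[:,1],cn[:,0],:2]
from scipy.optimize import least_squares
r=least_squares(lambda v:np.hypot(p[:,0]-v[0],p[:,1]-v[1])-v[2],[479,394,36],loss='soft_l1').x;print('spindle',r)
post=Q[(np.hypot(Q[...,0]-479,Q[...,1]-394)<20)&(Q[...,2]>20)&(Q[...,2]<60)];print(post.round(1)[:12])
E
```

```text
t 7.15 at [486.  330.8  81. ] head 90.1 w 60.0 F [ 0.5 -0.3 -1.9] j6 -2.53 shift [  6.6  62.6 -14.6] spin 0.002
[ 0.01820484 -0.00772701 -0.99980442]
[207 201  32  32 746]
spindle [480.02472951 394.70084765  34.83256218]
[[482.2 395.8  53.6]
 [482.5 394.5  48.8]
 [482.6 392.3  49.1]
 [480.3 398.9  48.4]
 [480.  395.7  53.8]
 [480.1 393.6  53.7]
 [480.3 392.   50.3]
 [480.9 391.5  40.5]
 [481.6 391.6  27.5]
 [478.  396.2  50.9]
 [478.1 394.1  50.3]
 [478.2 392.1  49.4]]
```

View pics/w2.png

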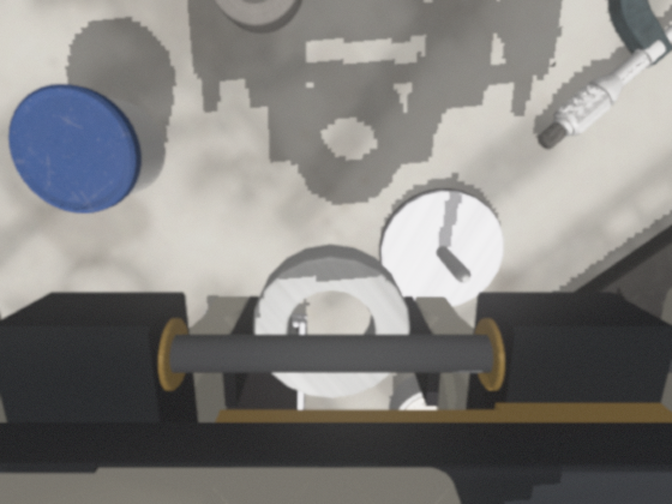

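The wrist picture shows the ring held at (330,320) and the spindle at (443,250). The top-camera fit puts the spindle at (480, 394.6) with the post tip at z≈53, which matches the sizes given.

>>> jog_arm(
  steps="1 10 -3 0 0.6; 1 15 -3 0 0.6; 1 15 -2 0 0.6; 1 12 -1 0 0.6; 1 8 0 0 0.6; 0 4 0 0 0.6; 0 0 0 0 0.6; 0 0 0 0 0.6",
)

```text
time_s: 7.87
eef_pos: [481.2, 399.3, 89.9]
tool_rot: [0.009, 0.001, 1.0, -0.004]
contact_force: [-0.8, 0.0, -2.0]
width: 60.0
```

Run:
```python
from h import *
go(480,394.6,12,90);print(head(ctrl.get_state())[0][:,2])
```

```text
t 7.87 at [481.2 399.3  89.9] head 89.9 w 60.0 F [-0.8  0.  -2. ] j6 -2.6 shift [ 2.6 -4.1 77.9] spin -0.002
[ 0.01783734 -0.00789184 -0.99980976]
```

Lowering over the post.

>>> jog_arm(
  steps="1 -3 8 0 0.6; 1 -1 12 0 0.6; 0 0 14 0 0.6; 0 0 12 0 0.6; 0 0 8 0 0.6; 0 0 0 0 0.6",
)

```text
time_s: 8.37
eef_pos: [479.4, 390.9, 31.9]
tool_rot: [0.008, 0.002, 1.0, -0.004]
contact_force: [0.9, -0.3, -2.9]
width: 60.1
```

Run:
```python
from h import *
go(480,394.6,12,90);print(head(ctrl.get_state())[0][:,2])
```

```text
t 8.37 at [479.4 390.9  31.9] head 89.8 w 60.1 F [ 0.9 -0.3 -2.9] j6 -2.61 shift [-0.3  3.9 19.9] spin -0.004
[ 0.0168558  -0.00851838 -0.99982164]
```

>>> jog_arm(
  steps="0 3 5 0 0.6; 0 1 5 0 0.6; 0 0 4 0 0.6; 0 0 3 0 0.6; 0 0 2 0 0.6; 0 0 0 0 0.6",
)

```text
time_s: 8.87
eef_pos: [480.4, 395.0, 12.8]
tool_rot: [0.009, 0.002, 1.0, -0.004]
contact_force: [-0.1, -0.0, -1.5]
width: 60.6
```

Run:
```python
from h import *
go(480,394.6,12,90);print(head(ctrl.get_state())[0][:,2])
```

```text
t 8.87 at [480.4 395.   12.8] head 89.8 w 60.6 F [-0.1 -0.  -1.5] j6 -2.61 shift [ 0.4 -0.4  0.7] spin -0.004
[ 0.01793867 -0.00778994 -0.99980874]
```

>>> jog_arm(
  steps="0 0 1 0 0.6; 0 0 1 0 0.6; 0 0 0 0 0.6",
)

```text
time_s: 9.12
eef_pos: [480.5, 395.2, 13.0]
tool_rot: [0.01, 0.001, 1.0, -0.003]
contact_force: [0.2, 0.6, -2.2]
width: 60.0
```

>>> jog_arm(
  steps="0 0 2 0 0.6; 0 0 1 0 0.6; 0 0 0 0 0.6",
)

```text
time_s: 9.37
eef_pos: [480.8, 395.7, 12.7]
tool_rot: [0.01, 0.001, 1.0, -0.003]
contact_force: [-0.4, 0.4, -3.4]
width: 60.2
```

>>> jog_arm(
  steps="0 0 3 0 0.6; 0 0 2 0 0.6",
)

```text
time_s: 9.53
eef_pos: [481.3, 395.9, 11.5]
tool_rot: [0.011, 0.0, 1.0, -0.002]
contact_force: [-11.6, -4.7, 26.1]
width: 59.8
```

Seated, with 26 N of contact. Release.

>>> jog_arm(
  steps="0 0 -1 0 0.6; 0 0 0 0 -0.7; 0 0 0 0 -0.7; 0 0 0 0 -0.7; 0 0 0 0 -0.7; 0 0 -10 0 -0.7; 0 0 -20 0 -0.7; 0 0 -25 0 -0.7; 0 0 -25 0 -0.7; 0 0 -25 0 -0.7; 0 0 -10 0 -0.7; 0 0 0 0 -0.7",
)

```text
time_s: 10.53
eef_pos: [479.1, 396.5, 133.3]
tool_rot: [0.011, -0.0, 1.0, -0.003]
contact_force: [0.1, 0.9, -0.1]
width: 74.6
```

```bash
cat > near.py <<'E'
from h import *
def near(cam,c,r,z0,z1,st=None,name=None,crop=None,s=1):
    st=ctrl.get_state();i,d=ctrl.read_camera(cam);P=cloud(cam,d,st)
    m=(d>0)&(np.hypot(P[...,0]-c[0],P[...,1]-c[1])<r)&(P[...,2]>z0)&(P[...,2]<z1)
    if name: save(i,name,crop,s)
    if m.sum()<5: print('few',m.sum());return P
    xy=np.ascontiguousarray(P[m][:,:2].astype(np.float32));(ex,ey),rd=cv2.minEnclosingCircle(xy);re=cv2.minAreaRect(xy)
    v,u=np.nonzero(m)
    print(cam,m.sum(),'px',u.mean().round(),v.mean().round(),'z',np.percentile(P[m][:,2],[5,50,95]).round(1),'mean',xy.mean(0).round(1),'circ',round(ex,1),round(ey,1),round(rd,1),'rect',np.round(re[0],1),np.round(re[1],1),round(re[2],1));return P
E
python3 - <<'E'
from near import *
go(341,293.2,90,90);print(head(ctrl.get_state())[0][:,2])
near('wrist',(480,394.6),45,20,36,name='w3.png',s=1.2)
near('wrist',(341,293),38,12,24)
near('scene',(480,394.6),45,20,36,name='s3.png',crop=(150,150,350,330),s=3.5)
E
```

```text
t 10.53 at [479.1 396.5 133.3] head 90.0 w 74.6 F [ 0.1  0.9 -0.1] j6 -2.6 shift [ 139.1 -103.    40.9] spin -0.0
[ 0.02216235 -0.00636627 -0.99973412]
wrist 3149 px 276.0 205.0 z [22.8 24.6 25.9] mean [480.5 397. ] circ 481.9 396.9 31.0 rect [481.8 397.1] [61.2 60.7] 45.5
wrist 1765 px 134.0 25.0 z [13.9 16.5 17.8] mean [348. 295.] circ 341.0 294.2 23.3 rect [347.5 294.2] [46.1 32.1] 88.8
scene 349 px 226.0 239.0 z [21.8 26.9 30.2] mean [477.6 395.1] circ 479.2 394.0 31.4 rect [479.  394.8] [60.4 60.8] 57.1
```

View pics/s3.png

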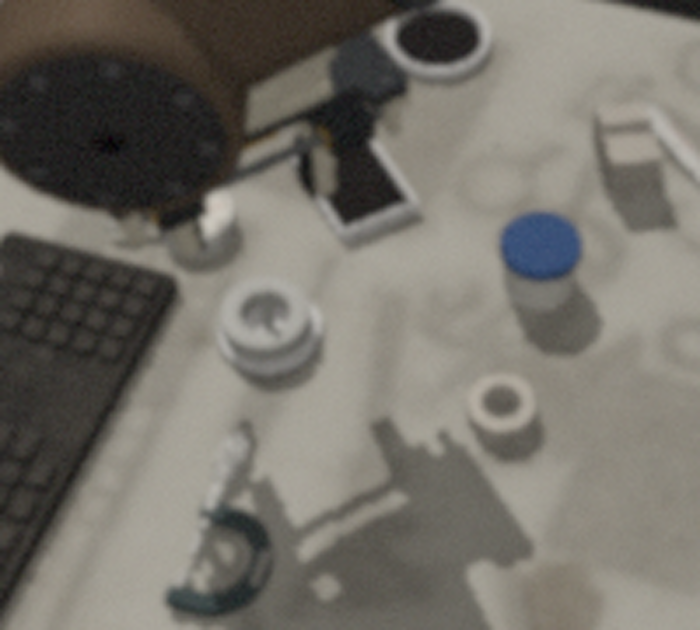

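View pics/w3.png

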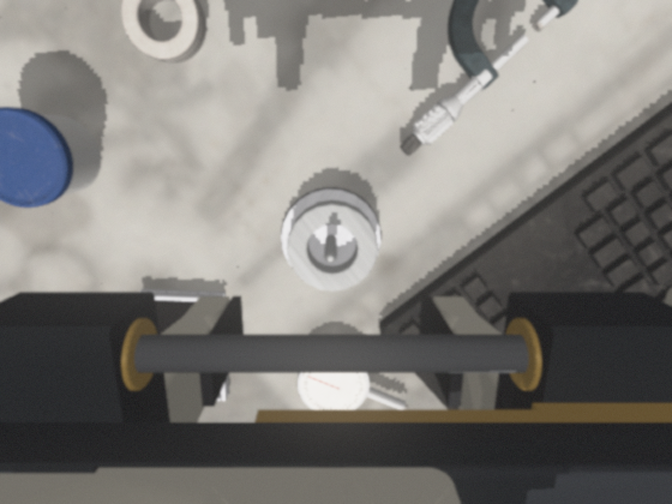

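The large ring is seated on the disc with the post in its bore, at (332,247) in the wrist view. It measures (480,396) with its top at about 26 mm. Next is the small ring.

>>> jog_arm(
  steps="6 -5 0 0 -0.6; 12 -9 0 0 -0.6; 16 -12 0 0 -0.6; 18 -13 0 0 -0.6; 18 -13 5 0 -0.6; 18 -13 8 0 -0.6; 16 -12 10 0 -0.6; 14 -10 10 0 -0.5; 10 -7 5 0 -0.5; 6 -4 0 0 -0.5; 0 0 0 0 -0.5; 0 0 0 0 -0.5",
)

```text
time_s: 11.68
eef_pos: [330.2, 277.5, 73.7]
tool_rot: [0.002, 0.002, 1.0, -0.018]
contact_force: [0.2, 1.5, 0.5]
width: 65.9
```

Run:
```python
from near import *
go(341,293.4,4,90);print(head(ctrl.get_state())[0][:,2])
near('wrist',(341,293),38,12,24)
```

```text
t 11.68 at [330.2 277.5  73.7] head 89.8 w 65.9 F [0.2 1.5 0.5] j6 -2.77 shift [-10.5  18.4  69.1] spin -0.004
[ 0.00322778 -0.03590732 -0.99934991]
wrist 2522 px 303.0 239.0 z [14.4 16.6 17.6] mean [339.2 294.2] circ 340.3 294.3 23.2 rect [340.3 294. ] [46.1 45.1] 2.9
```

>>> jog_arm(
  steps="-4 6 8 0 -0.5; -4 6 12 0 -0.5; -2 4 12 0 -0.5; 0 2 12 0 -0.5; 0 0 8 0 -0.5; 0 0 0 0 -0.5; 0 0 0 0 -0.5",
)

```text
time_s: 12.32
eef_pos: [346.8, 301.8, 17.7]
tool_rot: [0.003, 0.002, 1.0, -0.015]
contact_force: [0.3, -0.7, 0.3]
width: 65.7
```

Run:
```python
from near import *
go(341,293.6,4,90);print(head(ctrl.get_state())[0][:,2])
```

```text
t 12.32 at [346.8 301.8  17.7] head 89.7 w 65.7 F [ 0.3 -0.7  0.3] j6 -2.76 shift [ 5.9 -7.8 13.9] spin -0.004
[ 0.00671345 -0.03067871 -0.99950675]
```

>>> jog_arm(
  steps="3 -5 0 0 -0.5; 2 -3 0 0 -0.5; 0 0 4 0 -0.5; 0 0 4 0 -0.5; 0 0 0 0 -0.5",
)

```text
time_s: 12.73
eef_pos: [342.1, 293.6, 10.8]
tool_rot: [0.004, 0.002, 1.0, -0.014]
contact_force: [0.4, 0.1, -0.6]
width: 65.6
```

Run:
```python
from near import *
go(341,293.6,4,90);print(head(ctrl.get_state())[0][:,2])
```

```text
t 12.73 at [342.1 293.6  10.8] head 89.7 w 65.6 F [ 0.4  0.1 -0.6] j6 -2.77 shift [1.2 0.2 6.8] spin -0.005
[ 0.00799732 -0.02795712 -0.99957713]
```

>>> jog_arm(
  steps="1 0 4 0 -0.5; 0 0 3 0 -0.5; 0 0 0 0 -0.5; 0 0 0 0 0.6; 0 0 0 0 0.6; 0 0 0 0 0.6; 0 0 0 0 0.6; 0 0 0 0 0.6; 0 0 0 0 0.6; 0 0 0 0 0.6",
)

```text
time_s: 13.57
eef_pos: [341.1, 293.8, 3.4]
tool_rot: [0.004, 0.002, 1.0, -0.014]
contact_force: [0.6, 0.7, -1.2]
width: 44.7
```

Run:
```python
from near import *
go(480,394.8,95,90);print(head(ctrl.get_state())[0][:,2])
```

```text
t 13.57 at [341.1 293.8   3.4] head 89.8 w 44.7 F [ 0.6  0.7 -1.2] j6 -2.77 shift [-139.2   99.   -93.1] spin -0.004
[ 0.00845593 -0.02708844 -0.99959728]
```

>>> jog_arm(
  steps="0 0 -5 0 0.6; 0 0 -12 0 0.6; 0 0 -18 0 0.6; 0 0 -18 0 0.6; 0 0 -18 0 0.6; 0 0 -18 0 0.6; 0 0 -12 0 0.6; 0 0 -6 0 0.6; -6 4 0 0 0.6; -12 8 0 0 0.6; -16 11 0 0 0.6; -18 13 0 0 0.6; -18 13 0 0 0.6; -18 13 0 0 0.6; -14 10 0 0 0.6; -8 6 0 0 0.6; 0 0 0 0 0.6; 0 0 0 0 0.6",
)

```text
time_s: 15.07
eef_pos: [455.1, 373.5, 106.6]
tool_rot: [0.0, 0.002, 1.0, -0.018]
contact_force: [-1.2, -1.1, -2.2]
width: 44.7
```

Run:
```python
from near import *
go(480,394.8,95,90);print(head(ctrl.get_state())[0][:,2])
```

```text
t 15.07 at [455.1 373.5 106.6] head 89.7 w 44.7 F [-1.2 -1.1 -2.2] j6 -2.62 shift [-24.8  21.9  10.8] spin -0.005
[ 3.71196256e-04 -3.66928858e-02 -9.99326520e-01]
```

>>> jog_arm(
  steps="-6 6 0 0 0.6; -8 7 0 0 0.6; -7 6 0 0 0.6; -4 3 0 0 0.6; 0 0 0 0 0.6; 0 0 0 0 0.6",
)

```text
time_s: 15.57
eef_pos: [480.8, 396.3, 105.1]
tool_rot: [-0.0, 0.002, 1.0, -0.019]
contact_force: [0.4, 0.2, -1.8]
width: 44.7
```

Run:
```python
from near import *
go(480,395,95,90);print(head(ctrl.get_state())[0][:,2])
near('wrist',(480,394.6),45,20,36,name='w4.png',s=1.2)
near('top',(480,394.6),60,0,150,name='t4.png',crop=(170,160,310,270),s=4)
```

```text
t 15.57 at [480.8 396.3 105.1] head 89.8 w 44.7 F [ 0.4  0.2 -1.8] j6 -2.6 shift [ 0.8 -0.9 10.1] spin -0.004
[-9.48161060e-04 -3.78076467e-02 -9.99284586e-01]
wrist 2646 px 281.0 206.0 z [23.2 24.6 25.9] mean [472.6 397.8] circ 481.9 397.0 30.9 rect [480.1 397.4] [59.1 58.6] 39.9
top 162 px 222.0 236.0 z [0.1 1.1 3.4] mean [435.3 394.7] circ 444.0 396.1 47.1 rect [434.8 395.4] [28.3 93.7] 4.4
```

View pics/w4.png

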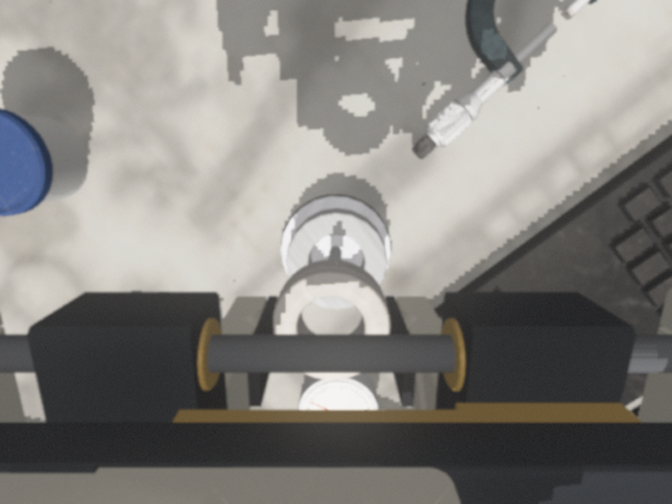

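The wrist view shows the small ring held at (332,315) in line with the seated large ring at (337,245). Lowering.

>>> jog_arm(
  steps="1 0 8 0 0.6; 0 0 12 0 0.6; 0 1 14 0 0.6; 0 0 12 0 0.6; 0 0 6 0 0.6; 0 0 0 0 0.6",
)

```text
time_s: 16.17
eef_pos: [478.0, 394.2, 50.8]
tool_rot: [-0.0, 0.002, 1.0, -0.018]
contact_force: [-0.4, 0.0, -2.3]
width: 44.5
```

Run:
```python
from near import *
go(480,395.2,29,90);print(head(ctrl.get_state())[0][:,2])
```

```text
t 16.17 at [478.  394.2  50.8] head 89.8 w 44.5 F [-0.4  0.  -2.3] j6 -2.61 shift [-2.   1.7 21.8] spin -0.004
[-2.17166858e-04 -3.56939883e-02 -9.99362743e-01]
```

>>> jog_arm(
  steps="-1 1 6 0 0.6; -1 1 6 0 0.6; 0 0 4 0 0.6; 0 0 2 0 0.6; 0 0 0 0 0.6",
)

```text
time_s: 16.58
eef_pos: [480.3, 396.2, 32.1]
tool_rot: [0.0, 0.002, 1.0, -0.017]
contact_force: [-0.4, -0.4, -1.7]
width: 44.5
```

Run:
```python
from near import *
go(480,395.2,29,90)
```

```text
t 16.58 at [480.3 396.2  32.1] head 89.8 w 44.5 F [-0.4 -0.4 -1.7] j6 -2.61 shift [ 0.3 -0.9  3.1] spin -0.004
```

>>> jog_arm(
  steps="0 -1 3 0 0.6; 0 0 2 0 0.6",
)

```text
time_s: 16.75
eef_pos: [480.9, 395.6, 29.2]
tool_rot: [0.001, 0.001, 1.0, -0.017]
contact_force: [-10.9, -4.5, 26.1]
width: 44.3
```

>>> jog_arm(
  steps="0 0 -1 0 0.6; 0 0 0 0 -0.5; 0 0 0 0 -0.5; 0 0 0 0 -0.5; 0 0 0 0 -0.5; 0 0 -10 0 -0.5; 0 0 -20 0 -0.5; 0 0 -25 0 -0.5; 0 0 -25 0 -0.5; 0 0 -15 0 -0.5; 0 0 0 0 -0.7; 0 0 0 0 -0.7",
)

```text
time_s: 17.75
eef_pos: [481.3, 398.9, 133.6]
tool_rot: [0.002, 0.001, 1.0, -0.016]
contact_force: [-0.3, 0.8, -0.2]
width: 72.5
```

Run:
```python
from near import *
print(ctrl.get_state()['joints'].round(2));go(479,96.7,95,66.5);print(head(ctrl.get_state())[0][:,2])
near('wrist',(480,395),34,38,50,name='w5.png',s=1.2)
near('scene',(480,395),32,38,50,name='s5.png',crop=(150,150,350,330),s=3.5)
```

```text
[ 1.02  0.36 -0.22  0.02 -1.02 -2.6 ]
t 17.75 at [481.3 398.9 133.6] head 89.9 w 72.5 F [-0.3  0.8 -0.2] j6 -2.6 shift [   1.8 -300.7   48.5] spin 0.408
[ 0.00395623 -0.03277784 -0.99945483]
wrist 2051 px 276.0 210.0 z [40.8 42.6 44. ] mean [479.4 396.7] circ 480.2 396.8 23.1 rect [480.2 396.7] [45.5 45.4] 74.5
scene 221 px 225.0 235.0 z [40.  44.4 47.7] mean [476.8 394.6] circ 478.8 394.3 24.3 rect [478.3 393.8] [45.9 46.1] 39.1
```

View pics/s5.png

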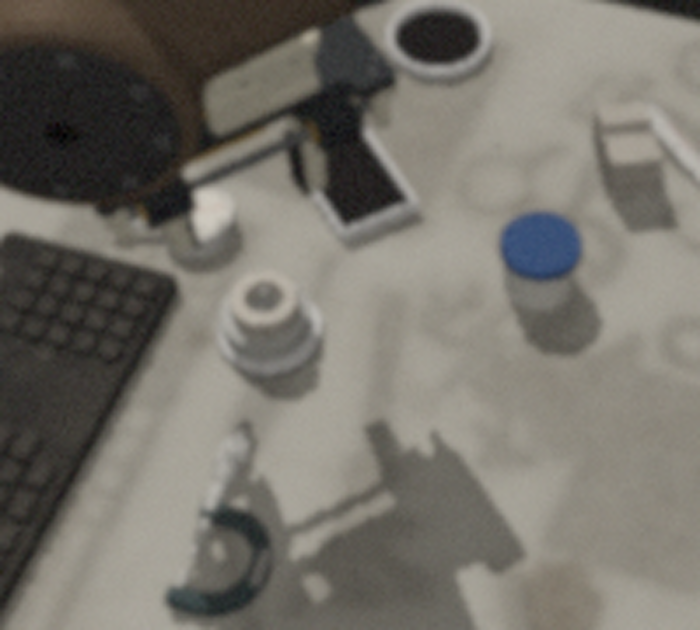

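The stack is right: small ring on the large one, top at about 44 mm, centre about (480,396). Next, the vee block.

>>> jog_arm(
  steps="0 -10 0 0 -0.8; 0 -18 0 0 -0.8; 0 -24 0 0 -0.8; 0 -26 0 0 -0.8; 0 -26 0 0 -0.8; 0 -26 0 0 -0.8; 0 -26 0 0 -0.8; 0 -26 0 0 -0.8; 0 -26 0 0 -0.8; 0 -26 0 0 -0.8; 0 -24 0 0 -0.8; 0 -18 0 0 -0.8; 0 -10 0 0 -0.8; 0 0 0 0.1 -0.8; 0 0 0 0.1 -0.8; 0 0 0 0.1 -0.8; 0 0 0 0.1 -0.8; 0 0 0 0 -0.8; 0 0 0 0 -0.8",
)

```text
time_s: 19.43
eef_pos: [466.7, 84.9, 126.9]
tool_rot: [-0.006, 0.208, 0.978, -0.03]
contact_force: [-0.5, -0.1, -0.4]
width: 78.7
```

Run:
```python
from near import *
go(479,96.7,17,66.5);print(head(ctrl.get_state())[0][:,2])
near('wrist',(479,97),48,34,50,name='w6.png',s=1.2)
```

```text
t 19.43 at [466.7  84.9 126.9] head 65.9 w 78.7 F [-0.5 -0.1 -0.4] j6 -2.64 shift [ -6.3  22.5 108.8] spin -0.01
[-0.02388747 -0.05571181 -0.9981611 ]
wrist 3597 px 303.0 220.0 z [36.1 40.6 41.8] mean [476.7  98.3] circ 479.3 97.3 35.9 rect [479.1  97.2] [37.8 62.2] 66.0
```

View pics/w6.png

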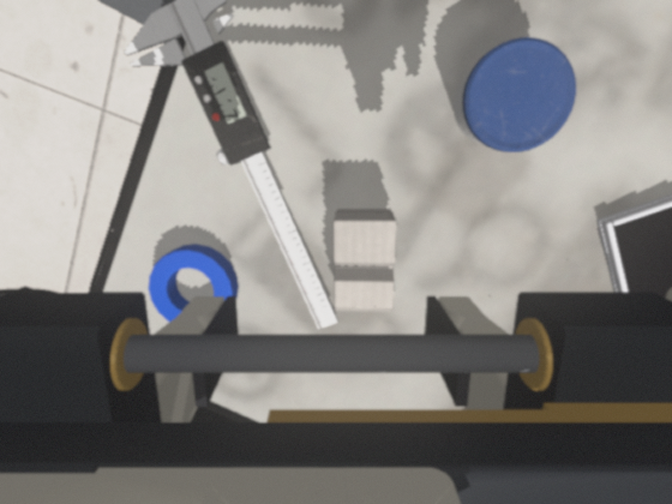

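The wrist view shows the vee block at (365,258), aligned with the jaws, and the caliper beam at (290,240). The top and wrist fits agree on (479,97) at 66°. The tool has picked up about 0.06 rad of tilt, so I'll test quickly whether fast and slow moves change it.

>>> jog_arm(
  steps="0 25 0 0 -0.8; 0 25 0 0 -0.8; 0 25 0 0 -0.8; 0 25 0 0 -0.8; 0 0 0 0 -0.8; 0 0 0 0 -0.8",
)

```text
time_s: 19.98
eef_pos: [507.3, 179.5, 119.1]
tool_rot: [-0.007, 0.2, 0.979, -0.031]
contact_force: [-0.1, 0.4, 0.3]
width: 78.8
```

Run:
```python
from near import *
go(479,96.7,17,66.5);print(head(ctrl.get_state())[0][:,2])
```

```text
t 19.98 at [507.3 179.5 119.1] head 67.0 w 78.8 F [-0.1  0.4  0.3] j6 -2.72 shift [ -6.5 -80.7 107.4] spin 0.008
[-0.02592983 -0.05708218 -0.9980327 ]
```

>>> jog_arm(
  steps="0 -9 0 0 -0.8; 0 -9 0 0 -0.8; 0 -9 0 0 -0.8; 0 -9 0 0 -0.8; 0 -9 0 0 -0.8; 0 -9 0 0 -0.8; 0 -9 0 0 -0.8; 0 -9 0 0 -0.8; 0 0 0 0 -0.8; 0 0 0 0 -0.8",
)

```text
time_s: 20.82
eef_pos: [473.8, 102.3, 124.5]
tool_rot: [-0.007, 0.198, 0.98, -0.031]
contact_force: [0.6, 0.2, 0.3]
width: 78.8
```

Run:
```python
from near import *
go(479,96.7,17,66.5);print(head(ctrl.get_state())[0][:,2])
```

```text
t 20.82 at [473.8 102.3 124.5] head 67.1 w 78.8 F [0.6 0.2 0.3] j6 -2.64 shift [ -7.2   3.6 107.4] spin 0.011
[-0.02667772 -0.05715572 -0.99800878]
```

>>> jog_arm(
  steps="0 0 0 -0.12 -0.8; 0 0 0 -0.12 -0.8; 0 0 0 0 -0.8; 0 0 0 0 -0.8",
)

```text
time_s: 21.15
eef_pos: [474.7, 102.7, 124.9]
tool_rot: [-0.01, 0.077, 0.997, -0.029]
contact_force: [0.1, -0.2, 0.1]
width: 79.2
```

Run:
```python
from near import *
go(479,96.7,17,66.5);print(head(ctrl.get_state())[0][:,2])
```

```text
t 21.15 at [474.7 102.7 124.9] head 81.2 w 79.2 F [ 0.1 -0.2  0.1] j6 -2.39 shift [ -7.    1.1 107.9] spin 0.257
[-0.02533299 -0.05635111 -0.99808957]
```

>>> jog_arm(
  steps="0 0 0 0.03 -0.8; 0 0 0 0.03 -0.8; 0 0 0 0.03 -0.8; 0 0 0 0.03 -0.8; 0 0 0 0.03 -0.8; 0 0 0 0.03 -0.8; 0 0 0 0.03 -0.8; 0 0 0 0.03 -0.8; 0 0 0 0 -0.8; 0 0 0 0 -0.8",
)

```text
time_s: 21.98
eef_pos: [476.1, 105.3, 124.1]
tool_rot: [-0.006, 0.219, 0.975, -0.031]
contact_force: [-0.3, 0.2, -0.6]
width: 78.7
```

Run:
```python
from near import *
go(479,96.7,17,66.5);print(head(ctrl.get_state())[0][:,2])
```

```text
t 21.98 at [476.1 105.3 124.1] head 64.7 w 78.7 F [-0.3  0.2 -0.6] j6 -2.68 shift [ -6.2   0.2 107.3] spin -0.032
[-0.02558415 -0.05692683 -0.99805049]
```

Slow moves don't change the tilt, and 0.06 rad is tolerable for the grasp. Continuing to the vee block.

>>> jog_arm(
  steps="-2 0 10 -0.016 -0.8; -2 0 15 -0.016 -0.8; -2 0 15 0 -0.8; 0 0 15 0 -0.8; 0 0 12 0 -0.8; 0 0 6 0 -0.8; 0 0 0 0 -0.8; 0 0 0 0 -0.8",
)

```text
time_s: 22.65
eef_pos: [480.6, 98.5, 45.0]
tool_rot: [-0.007, 0.201, 0.979, -0.03]
contact_force: [0.8, -0.5, 1.6]
width: 78.4
```

Run:
```python
from near import *
go(479,96.9,18,66.3);print(head(ctrl.get_state())[0][:,2])
```

```text
t 22.65 at [480.6  98.5  45. ] head 66.8 w 78.4 F [ 0.8 -0.5  1.6] j6 -2.64 shift [ 0.8 -0.5 27.1] spin 0.008
[-0.02510123 -0.05646229 -0.99808914]
```

>>> jog_arm(
  steps="1 0 8 0 -0.8; 0 0 8 0 -0.8; 0 0 6 0 -0.8; 0 0 4 0 -0.8; 0 0 0 0 -0.8; 0 0 0 0 -0.8",
)

```text
time_s: 23.15
eef_pos: [480.1, 98.3, 17.8]
tool_rot: [-0.005, 0.201, 0.979, -0.029]
contact_force: [0.1, -0.4, 0.1]
width: 79.0
```

Run:
```python
from near import *
go(479,96.9,18,66.3);print(head(ctrl.get_state())[0][:,2])
```

```text
t 23.15 at [480.1  98.3  17.8] head 66.8 w 79.0 F [ 0.1 -0.4  0.1] j6 -2.65 shift [ 0.5 -1.7 -0.1] spin 0.009
[-0.0223258  -0.05476217 -0.9982498 ]
```

>>> jog_arm(
  steps="0 -1 0 0 0.6; 0 0 0 0 0.6; 0 0 0 0 0.6; 0 0 0 0 0.6; 0 0 0 0 0.6; 0 0 0 0 0.6; 0 0 0 0 0.6; 0 0 0 0 0.6; 0 0 0 0 0.6; 0 0 0 0 0.6",
)

```text
time_s: 23.98
eef_pos: [480.0, 97.3, 19.1]
tool_rot: [-0.005, 0.201, 0.979, -0.029]
contact_force: [-0.3, -1.0, 0.2]
width: 38.3
```

Run:
```python
from near import *
go(567.5,280.7,90,87.9);print(head(ctrl.get_state())[0][:,2])
```

```text
t 23.98 at [480.   97.3  19.1] head 66.8 w 38.3 F [-0.3 -1.   0.2] j6 -2.64 shift [ -8.4 198.6 -82.5] spin -0.368
[-0.02101172 -0.05404704 -0.9983173 ]
```

>>> jog_arm(
  steps="0 0 -4 0 0.7; 0 0 -8 0 0.7; 0 0 -12 0 0.7; 0 0 -14 0 0.7; 0 0 -14 0 0.7; 0 0 -12 0 0.7; 0 0 -8 0 0.7; 0 0 0 0 0.7; 0 0 0 -0.06 0.7; 0 0 0 -0.1 0.7; 0 0 0 -0.1 0.7; 0 0 0 -0.1 0.7; 0 0 0 0 0.7; 0 0 0 0 0.7",
)

```text
time_s: 25.15
eef_pos: [477.6, 100.4, 93.7]
tool_rot: [-0.013, 0.017, 0.999, -0.028]
contact_force: [-0.3, -0.6, -4.3]
width: 38.7
```

Run:
```python
from near import *
go(567.5,280.7,90,87.9);print(head(ctrl.get_state())[0][:,2])
```

```text
t 25.15 at [477.6 100.4  93.7] head 88.1 w 38.7 F [-0.3 -0.6 -4.3] j6 -2.26 shift [-83.7 183.1  -8.7] spin 0.004
[-0.02788853 -0.0547578  -0.99811012]
```

>>> jog_arm(
  steps="-3 6 0 0 0.7; -5 11 0 0 0.7; -7 15 0 0 0.7; -7 16 0 0 0.7; -7 16 0 0 0.7; -7 16 0 0 0.7; -7 16 0 0 0.7; -7 16 0 0 0.7; -7 16 0 0 0.7; -7 16 0 0 0.7; -7 15 0 0 0.7; -5 10 0 0 0.7; -3 5 0 0 0.7; 0 0 0 0 0.7; 0 0 0 0 0.7",
)

```text
time_s: 26.4
eef_pos: [574.4, 297.2, 74.1]
tool_rot: [-0.013, 0.026, 0.999, -0.028]
contact_force: [-0.5, 0.1, -2.6]
width: 38.1
```

Run:
```python
from near import *
go(567.5,280.7,90,87.9);print(head(ctrl.get_state())[0][:,2])
near('wrist',(567.5,280.7),65,8,16,name='w7.png',s=1.2)
```

```text
t 26.4 at [574.4 297.2  74.1] head 87.1 w 38.1 F [-0.5  0.1 -2.6] j6 -2.43 shift [  6.4 -17.8 -14.7] spin -0.015
[-0.02787203 -0.05584898 -0.99805012]
wrist 1400 px 245.0 176.0 z [ 8.9 10.3 11.5] mean [539.2 275.7] circ 555.5 281.9 45.1 rect [555.5 282.1] [63.9 66.4] 87.6
```

View pics/w7.png

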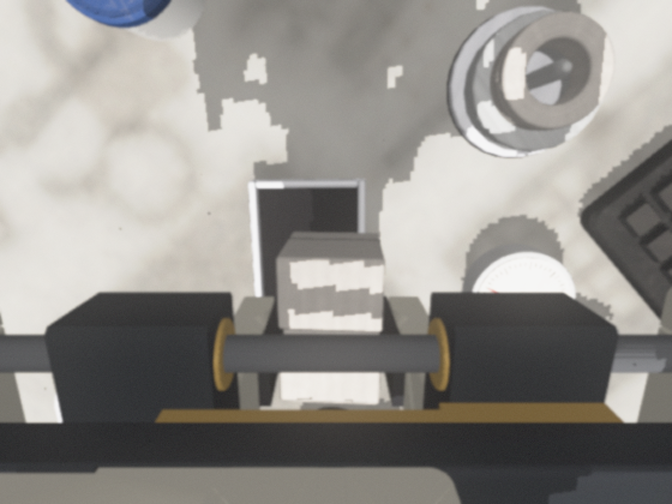

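>>> jog_arm(
  steps="2 -6 0 -0.008 0.7; 2 -5 4 -0.008 0.7; 1 -3 6 0 0.7; 0 0 8 0 0.7; 0 0 6 0 0.7; 0 0 0 0 0.7; 0 0 0 0 0.7",
)

```text
time_s: 27.03
eef_pos: [565.7, 276.9, 49.3]
tool_rot: [-0.014, 0.019, 0.999, -0.028]
contact_force: [-0.6, 0.7, -4.8]
width: 38.1
```

Run:
```python
from near import *
go(568,282,25,87.9);print(head(ctrl.get_state())[0][:,2])
```

```text
t 27.03 at [565.7 276.9  49.3] head 87.9 w 38.1 F [-0.6  0.7 -4.8] j6 -2.4 shift [-2.8  6.6 23.9] spin -0.0
[-0.02894982 -0.05605214 -0.99800805]
```

>>> jog_arm(
  steps="-2 4 5 0 0.7; -1 3 5 0 0.7; 0 0 5 0 0.7; 0 0 3 0 0.7; 0 0 0 0 0.7; 0 0 0 0 0.7",
)

```text
time_s: 27.53
eef_pos: [569.2, 284.1, 28.5]
tool_rot: [-0.014, 0.019, 0.999, -0.028]
contact_force: [-0.2, -0.6, -3.5]
width: 38.9
```

Run:
```python
from near import *
go(568,282,25,87.9);print(head(ctrl.get_state())[0][:,2])
```

```text
t 27.53 at [569.2 284.1  28.5] head 87.9 w 38.9 F [-0.2 -0.6 -3.5] j6 -2.41 shift [ 1.1 -2.   3.6] spin 0.0
[-0.02865056 -0.05605693 -0.99801642]
```

>>> jog_arm(
  steps="1 -2 3 0 0.7; 0 0 2 0 0.7; 0 0 0 0 0.7",
)

```text
time_s: 27.78
eef_pos: [568.2, 282.0, 24.7]
tool_rot: [-0.013, 0.018, 0.999, -0.028]
contact_force: [0.4, 0.9, -2.3]
width: 38.1
```

>>> jog_arm(
  steps="0 0 3 0 0.7; 0 0 0 0 0.7",
)

```text
time_s: 27.95
eef_pos: [568.7, 282.3, 24.9]
tool_rot: [-0.012, 0.018, 0.999, -0.028]
contact_force: [-0.3, -0.1, -4.0]
width: 38.3
```

>>> jog_arm(
  steps="0 0 3 0 0.7",
)

```text
time_s: 28.03
eef_pos: [569.1, 282.5, 23.8]
tool_rot: [-0.011, 0.017, 0.999, -0.027]
contact_force: [-14.4, -2.2, 37.5]
width: 38.6
```

In contact with the tray floor. Release.

>>> jog_arm(
  steps="0 0 0 0 0.7; 0 0 0 0 -0.4; 0 0 0 0 -0.4; 0 0 0 0 -0.4; 0 0 0 0 -0.4; 0 0 -8 0 -0.4; 0 0 -15 0 -0.4; 0 0 -18 0 -0.4; 0 0 -18 0 -0.4; 0 0 -18 0 -0.4; 0 0 -12 0 -0.4; 0 0 0 0 -0.7; 0 0 0 0 -0.7",
)

```text
time_s: 29.12
eef_pos: [572.6, 287.4, 119.1]
tool_rot: [-0.01, 0.017, 0.999, -0.027]
contact_force: [-0.5, -0.5, -0.5]
width: 69.8
```

Run:
```python
from near import *
go(421.2,211.4,100,90);print(head(ctrl.get_state())[0][:,2])
near('wrist',(567.5,281),55,40,55,name='w8.png',s=1.2)
near('scene',(567.5,281),45,40,55)
near('wrist',(567.5,281),65,8.5,14)
near('wrist',(421.2,211.4),40,40,55)
```

```text
t 29.12 at [572.6 287.4 119.1] head 88.0 w 69.8 F [-0.5 -0.5 -0.5] j6 -2.4 shift [148.2 -80.   26.4] spin -0.034
[-0.02154953 -0.05372188 -0.99832338]
wrist 3943 px 275.0 213.0 z [42.1 45.5 46.7] mean [566.3 284.1] circ 568.9 284.0 35.7 rect [568.9 283.8] [38.1 61.9] 88.0
scene 291 px 249.0 193.0 z [41.8 47.4 50.7] mean [563.2 282.2] circ 564.6 282.6 35.0 rect [565.5 280.7] [39.8 61.9] 88.0
wrist 1582 px 275.0 190.0 z [ 9.1 10.4 11.8] mean [557.3 282.2] circ 567.2 281.7 54.2 rect [567.3 281.6] [64. 90.] 87.7
wrist 2823 px 155.0 17.0 z [42.9 44.6 46. ] mean [437.4 212.5] circ 428.2 212.1 28.1 rect [438.8 211.7] [56.1 23.2] 87.8
```

View pics/w8.png

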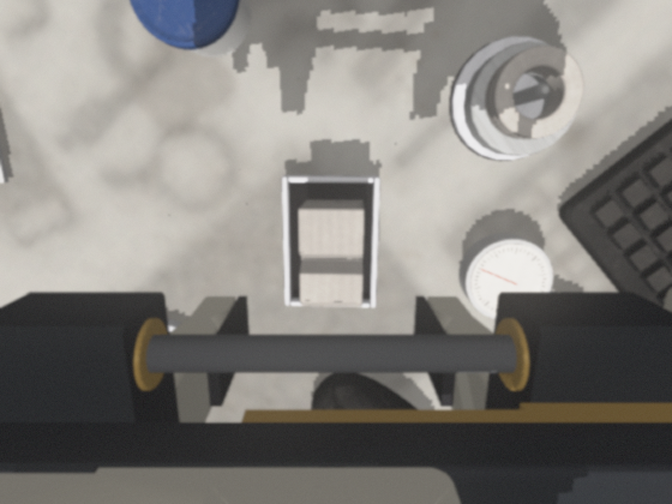

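The vee block sits flat in the tray at (332,250), about 2 mm off centre, with its top at about 46 mm. Now the tub.

>>> jog_arm(
  steps="5 -3 0 0 -1; 10 -6 0 0 -1; 14 -8 0 0 -1; 16 -9 0 0 -1; 16 -9 0 0 -1; 16 -9 0 0 -1; 16 -9 0 0 -1; 16 -9 0 0 -1; 14 -7 0 0 -1; 10 -5 0 0 -1; 5 -2 0 0 -1; 0 0 0 0 -1; 0 0 0 0 -1",
)

```text
time_s: 30.4
eef_pos: [417.6, 205.3, 115.9]
tool_rot: [-0.018, 0.018, 0.999, -0.034]
contact_force: [0.3, 1.0, -0.5]
width: 87.6
```

Run:
```python
from near import *
go(421.2,211.8,24,88);print(head(ctrl.get_state())[0][:,2])
near('wrist',(421.2,211.4),40,40,55)
```

```text
t 30.4 at [417.6 205.3 115.9] head 88.0 w 87.6 F [ 0.3  1.  -0.5] j6 -2.51 shift [-6.5 13.  91.1] spin -0.0
[-0.03706036 -0.06803707 -0.99699423]
wrist 5099 px 291.0 227.0 z [43.6 44.8 46. ] mean [420.1 212.2] circ 421.2 211.9 29.1 rect [421.3 211.9] [57.3 57.8] 61.3
```

>>> jog_arm(
  steps="-2 4 10 0 -1; -2 4 14 0 -1; -2 4 14 0 -1; 0 0 14 0 -1; 0 0 10 0 -1; 0 0 5 0 -1; 0 0 0 0 -1; 0 0 0 0 -1",
)

```text
time_s: 31.12
eef_pos: [426.6, 216.3, 40.3]
tool_rot: [-0.018, 0.019, 0.999, -0.035]
contact_force: [0.6, 0.3, 1.0]
width: 87.6
```

Run:
```python
from near import *
go(421.2,211.8,24,88);print(head(ctrl.get_state())[0][:,2])
```

```text
t 31.12 at [426.6 216.3  40.3] head 87.9 w 87.6 F [0.6 0.3 1. ] j6 -2.52 shift [ 4.6 -3.5 16.8] spin -0.002
[-0.03687644 -0.06889441 -0.99694217]
```

>>> jog_arm(
  steps="3 -3 4 0 -1; 2 -2 5 0 -1; 0 0 4 0 -1; 0 0 2 0 -1; 0 0 0 0 -1; 0 0 0 0 -1",
)

```text
time_s: 31.62
eef_pos: [421.3, 210.8, 25.8]
tool_rot: [-0.017, 0.019, 0.999, -0.034]
contact_force: [-1.6, -0.2, -0.6]
width: 87.5
```

Run:
```python
from near import *
go(420.5,210.5,24,88);print(head(ctrl.get_state())[0][:,2])
```

```text
t 31.62 at [421.3 210.8  25.8] head 87.9 w 87.5 F [-1.6 -0.2 -0.6] j6 -2.52 shift [ 0.7 -0.2  1.8] spin -0.002
[-0.03485636 -0.06674485 -0.99716105]
```

>>> jog_arm(
  steps="0 0 2 0 -1; 0 0 0 0 0.4; 0 0 0 0 0.4; 0 0 0 0 0.4; 0 0 0 0 0.4; 0 0 0 0 0.4; 0 0 0 0 0.4; 0 0 0 0 0.4; 0 0 0 0 0.4; 0 0 0 0 0.4",
)

```text
time_s: 32.45
eef_pos: [421.8, 211.3, 24.5]
tool_rot: [-0.016, 0.019, 0.999, -0.033]
contact_force: [0.5, 0.1, -0.6]
width: 57.0
```

>>> jog_arm(
  steps="0 0 -4 0 0.5; 0 0 -8 0 0.5; 0 0 -10 0 0.5; 0 0 -10 0 0.5; 0 0 -10 0 0.5; 0 0 -10 0 0.5; 0 0 -8 0 0.5; 0 0 -4 0 0.5; 0 0 0 0 0.5; 0 0 0 0 0.5",
)

```text
time_s: 33.28
eef_pos: [424.3, 216.0, 95.6]
tool_rot: [-0.016, 0.019, 0.999, -0.032]
contact_force: [-0.8, -1.2, -0.3]
width: 56.9
```

Run:
```python
from near import *
go(665,148.2,85,88);print(head(ctrl.get_state())[0][:,2])
st=ctrl.get_state();i,d=ctrl.read_camera('wrist');save(i,'w9.png',s=1.2)
i,d=ctrl.read_camera('scene');save(i,'s9.png',(200,100,420,300),3)
```

```text
t 33.28 at [424.3 216.   95.6] head 87.9 w 56.9 F [-0.8 -1.2 -0.3] j6 -2.52 shift [-243.3  -58.2    7.1] spin -0.001
[-0.03244816 -0.0641749  -0.997411  ]
```

View pics/w9.png

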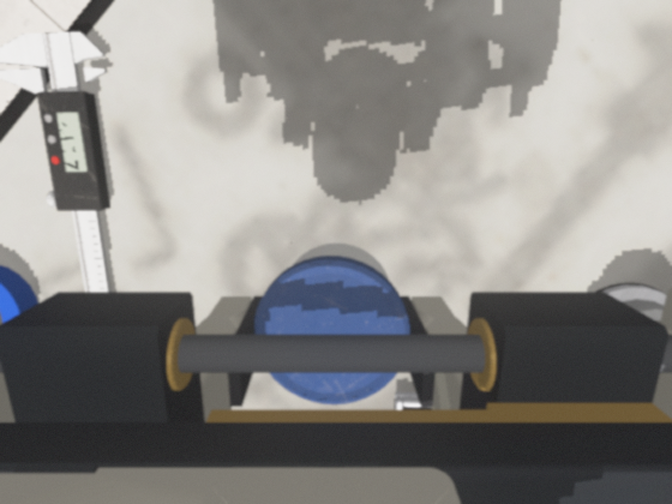

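View pics/s9.png

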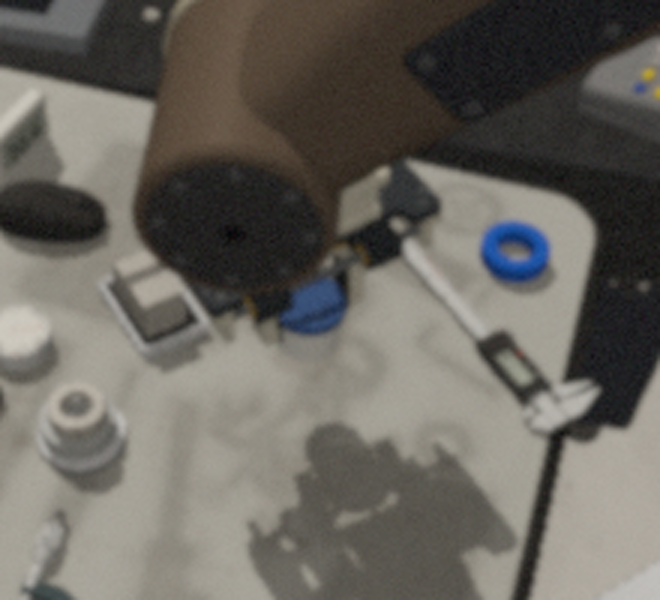

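The wrist view shows the tub held at (332,330). Carrying it to the cup.

>>> jog_arm(
  steps="-6 -2 0 0 0.5; -12 -3 0 0 0.5; -16 -4 0 0 0.5; -18 -4 0 0 0.5; -18 -4 0 0 0.5; -18 -4 0 0 0.5; -18 -4 0 0 0.5; -18 -4 0 0 0.5; -18 -4 0 0 0.5; -18 -4 0 0 0.5; -18 -4 0 0 0.5; -16 -4 0 0 0.5; -12 -3 0 0 0.5; -6 -2 0 0 0.5; 0 0 0 0 0.5; 0 0 0 0 0.5",
)

```text
time_s: 34.72
eef_pos: [652.8, 142.8, 77.8]
tool_rot: [-0.023, 0.019, 0.999, -0.039]
contact_force: [-1.1, -0.3, -1.2]
width: 57.0
```

Run:
```python
from near import *
go(665,148.2,85,88);print(head(ctrl.get_state())[0][:,2])
near('wrist',(665,148.2),52,7,14,name='w10.png',s=1.2)
```

```text
t 34.72 at [652.8 142.8  77.8] head 87.9 w 57.0 F [-1.1 -0.3 -1.2] j6 -2.17 shift [-11.7   5.3  -8.1] spin -0.002
[-0.04716882 -0.0762718  -0.99597074]
wrist 1097 px 301.0 205.0 z [7.4 8.5 9.6] mean [638.5 156.1] circ 660.0 150.3 40.9 rect [642.6 154. ] [81.9 36.3] 78.0
```

View pics/w10.png

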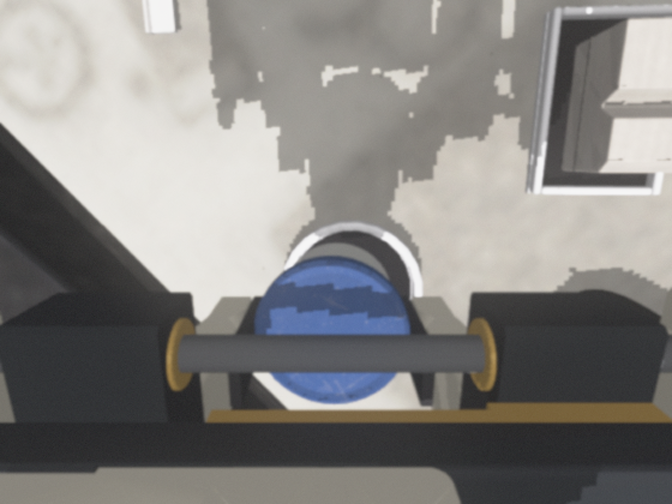

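>>> jog_arm(
  steps="-4 3 3 0 0.5; -5 3 6 0 0.5; -4 3 8 0 0.5; -2 1 8 0 0.5; 0 0 5 0 0.5; 0 0 0 0 0.5; 0 0 0 0 0.5",
)

```text
time_s: 35.35
eef_pos: [665.4, 152.5, 42.9]
tool_rot: [-0.023, 0.017, 0.999, -0.039]
contact_force: [0.3, -0.0, -0.2]
width: 56.9
```

Run:
```python
from near import *
go(666,149,28,88);print(head(ctrl.get_state())[0][:,2])
```

```text
t 35.35 at [665.4 152.5  42.9] head 88.1 w 56.9 F [ 0.3 -0.  -0.2] j6 -2.17 shift [-1.4 -2.3 15.1] spin 0.002
[-0.04808143 -0.07648309 -0.9959109 ]
```

>>> jog_arm(
  steps="-1 -2 4 0 0.5; 0 0 4 0 0.5; 0 0 3 0 0.5; 0 0 2 0 0.5",
)

```text
time_s: 35.68
eef_pos: [665.9, 149.4, 29.8]
tool_rot: [-0.023, 0.017, 0.999, -0.038]
contact_force: [0.4, 0.5, 0.3]
width: 56.8
```

Run:
```python
from near import *
go(666,149,28,88);print(head(ctrl.get_state())[0][:,2])
near('wrist',(665,148.2),52,7,14,name='w11.png',s=1.2)
near('scene',(665,148.2),52,7,14,name='s11.png',crop=(220,100,360,220),s=5)
```

```text
t 35.68 at [665.9 149.4  29.8] head 88.1 w 56.8 F [0.4 0.5 0.3] j6 -2.17 shift [-0.2 -0.2  1.8] spin 0.002
[-0.04707893 -0.0760965  -0.9959884 ]
wrist 2062 px 279.0 203.0 z [ 7.4  8.5 10.1] mean [639.9 150.8] circ 662.0 149.3 41.2 rect [644.7 149. ] [41.5 82.3] 0.9
scene 132 px 277.0 165.0 z [ 7.4 10.1 13.2] mean [643.4 151.7] circ 657.3 145.7 43.7 rect [646.  148.4] [84.3 63.7] 80.9
```

View pics/w11.png

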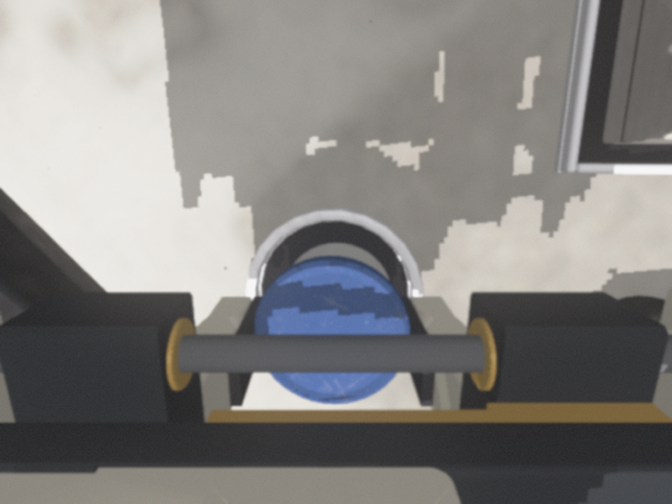

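View pics/s11.png

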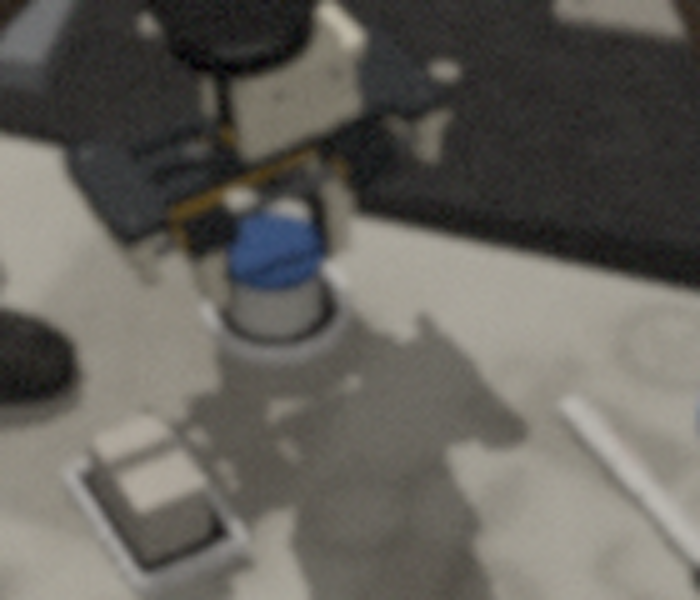

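The tub is centred inside the cup wall in both views. Lowering to contact.

>>> jog_arm(
  steps="0 0 2 0 0.5",
)

```text
time_s: 35.87
eef_pos: [666.0, 149.2, 28.2]
tool_rot: [-0.023, 0.017, 0.999, -0.038]
contact_force: [0.6, -0.4, -0.1]
width: 56.9
```

>>> jog_arm(
  steps="0 0 2 0 0.5",
)

```text
time_s: 35.95
eef_pos: [666.0, 149.1, 27.6]
tool_rot: [-0.023, 0.017, 0.999, -0.039]
contact_force: [-9.0, 0.8, 20.7]
width: 56.8
```

>>> jog_arm(
  steps="0 0 0 0 0.5; 0 0 0 0 -0.2; 0 0 0 0 -0.4; 0 0 0 0 -0.7; 0 0 0 0 -0.8; 0 0 0 0 -0.8; 0 0 -6 0 -0.8; 0 0 -12 0 -0.8; 0 0 -16 0 -0.8; 0 0 -18 0 -0.8; 0 0 -18 0 -0.8; 0 0 -18 0 -0.8; 0 0 -12 0 -0.8; 0 0 0 0 -0.8; 0 0 0 0 -0.8",
)

```text
time_s: 37.2
eef_pos: [671.9, 157.4, 139.3]
tool_rot: [-0.021, 0.017, 0.999, -0.038]
contact_force: [-1.0, 0.4, 0.0]
width: 78.8
```

Run:
```python
from near import *
go(666,149,28,88)
near('wrist',(665,148.2),45,40,58,name='w12.png',s=1.2)
near('wrist',(665,148.2),52,7.5,12)
near('scene',(665,148.2),40,42,58,name='s12.png',s=1.4)
near('scene',(480,395),32,38,50)
```

```text
t 37.2 at [671.9 157.4 139.3] head 88.2 w 78.8 F [-1.   0.4  0. ] j6 -2.16 shift [ 1.100e+00 -1.000e-01  1.118e+02] spin 0.003
wrist 4451 px 276.0 208.0 z [46.6 47.8 49. ] mean [664.8 151.5] circ 665.8 151.0 29.1 rect [665.6 151. ] [57.3 57.6] 89.3
wrist 1103 px 279.0 185.0 z [7.7 8.6 9.7] mean [653.4 151.3] circ 665.6 149.1 41.7 rect [663.  149.4] [82.8 77.8] 82.4
scene 269 px 274.0 150.0 z [45.2 50.3 53.4] mean [661.1 150.2] circ 663.7 149.2 31.1 rect [661.8 148.7] [56.6 56.1] 25.5
scene 226 px 225.0 235.0 z [39.  44.5 48. ] mean [476.5 394.6] circ 477.4 393.0 24.7 rect [477.9 394. ] [45.  47.5] 31.8
```

View pics/w12.png

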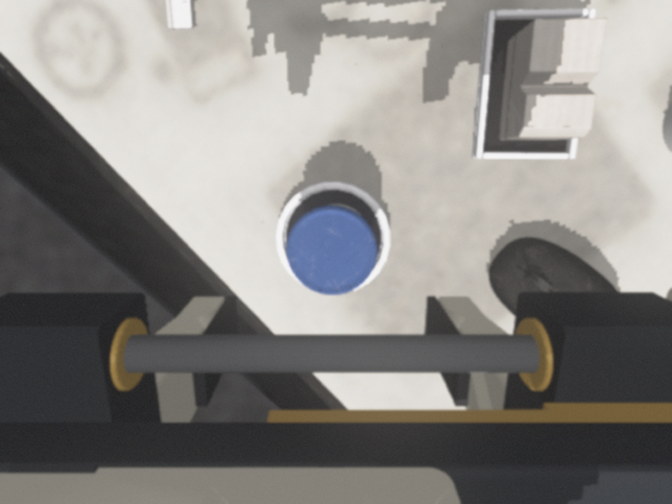

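View pics/s12.png

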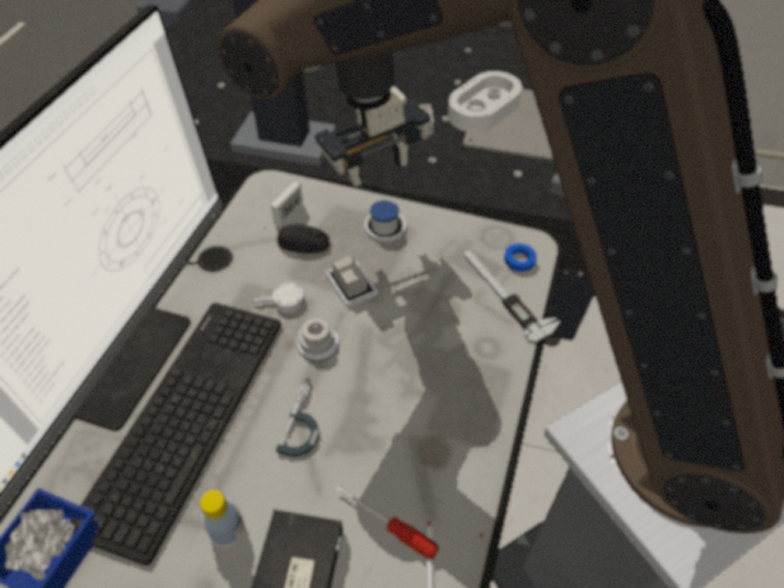

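All four are in place and the robot is clear at z=139 mm, touching nothing. The bystanders are where they were. Handing in.

Run:
```python
from bench import ctrl
print(ctrl.close_job())
```

```text
the job is handed in; nothing more can be done
None
```

I sorted all four pieces into their holders and handed the job in at about 37 s. No verdict was reported.

| Piece | Where it sits | Last check |
|---|---|---|
| Large ring | on the spindle disc, under the small ring | about 2 mm or less off the spindle centre, top at about 26 mm |
| Small ring | on top of the large ring | about 2–3 mm off the spindle centre, top at about 44 mm |
| Vee block | flat in the rectangular tray | about 2 mm off centre, aligned with the tray, top at about 46–47 mm |
| Tub | upright in the round cup | about 2 mm off centre, lid level, top at about 48–50 mm |

- **Set-down:** each piece was pressed lightly onto its seat (about 20–38 N at the wrist) before I released it.
- **Bystanders:** I did not touch the caliper, dial indicator, micrometer or the blue look-alike ring. In the last scene picture they lie where they did at the start; I checked that by eye, not by measurement.
- **Tool tilt:** the tool leaned up to about 0.09 rad during the moves, and the jog interface gave no way to correct it. The pieces settled flat when released.
- **Camera differences:** the wrist and scene cameras differed by about 2–4 mm in position. The wrist camera read heights 1–2 mm low throughout. Both stay within the limits.

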